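Close the sharps bins at the end of the blood-draw clinic

ROBOT

A 6-joint arm with a two-finger parallel gripper is mounted at the origin on the work surface. World frame = base frame: x ahead of the robot, y to its left, z up, the work surface at z = 0. Lengths are in m, angles in rad, forces in N, time in s.
With the tool pointing down it reaches from about 0.35 to 0.975 m from the base axis. Payload 4.9 kg.
Tool frame: the origin (TCP) lies on the centre line of the jaws, within the pads' length; the fingertips stand 8 mm ahead of it and the grasp point (between the pads) lies 11 mm behind it; z points along the fingers, y is the direction in which the jaws open and shut (so a half turn about z gives the same grasp; the last joint's range is limited). The gripper opens to 85 mm and grips with 20 to 120 N. Pads are 22 mm wide; open, the fingers measure 114 mm over their backs; the gripper's body (76 mm by 85 mm) begins 54 mm behind the grasp point. The pads swing forward as they close: fully open they stand 13 mm farther back than shut.
Start: joints at [1.045, 0.053, 1.613, -0, 1.476, -0.119], TCP at [0.247, 0.574, 0.239] pointing down, gripper open.
Joint ranges: [-3.01, 3.01], [-1.01, 2.22], [0.06, 2.58], [-1.02, 4.17], [0.09, 2.62], [-3.14, 3.14]. Speed limits (rad/s): [2.57, 2.57, 3.14, 3.14, 3.14, 3.14].

INTERFACE

Orientations are given as a rotation vector (axis times angle).
In Python, from station import get_obs, get_image, calibration, finish_job gives the robot as it stands. The module is installed in compiled form; this text tells all that it offers.
- The arm moves only by the shell command python3 -m jog 'ROWS' [FORCE]. ROWS is JSON, a list of rows, each a list of 7 numbers: the shift along the tool's x, y, z in cm, then the turn, a rotation vector about the tool's x, y, z in rad, then the closure in counts, from 0 (fully open) to 255 (shut). In form: [[dx, dy, dz, ax, ay, az, jaw], ...]. A call has 1 to 8 rows; each row is the pose to reach, as a shift and turn from the pose measured when the call began, along the tool's axes at that moment; what a row does not reach only later rows make up. A row lasts 1/12 s, in which the tool goes at most 41.7 mm and 7.16 degrees, less where a joint would pass 70% of its speed; a pose out of reach is approached as far as the arm can. A call with a gripper value outside its range is refused whole. The fingers move at their own pace and stop on an object; FORCE is the grip in N (left out, the last holds). Time passes only in rows, so rows that repeat a pose let the fingers close. It gives the time, the measured TCP pose, the force and the opening at its end, in the units of the state.
- get_obs(): the state, without advancing time (a new reading comes with each control period).
- get_image(name): name is "scene" or "top"; returns the picture (384x512x3 uint8, red, green, blue); there is no depth.
- calibration(name): a dict with "vfov" (degrees; the focal length in pixels is half the picture's height over the tangent of half this angle, whatever the lens; pixels are square), "cx", "cy" (the principal point, pixels), "R" (3x3) and "t" (3): a world point X has camera coordinates R X + t. Camera axes: x right, y down, z forward; pixel columns grow to the right and rows downward; lengths in m; the calibration is good to about 2 mm. A picture is of the moment at which its call begins. calibration takes no time and is no camera call.
- finish_job(): hands the job in, once; it reports no verdict.
The state is a dict: "t": time; "q": joint angles; "dq": joint speeds; "effort": joint torques, N m; "tool_pos": TCP position; "tool_rot": TCP orientation; "contact_force": force on the tool from outside, world axes, zero at the start; "wrist_torque": the same for the moment, N m; "opening": finger opening in m.
Only numpy, scipy, OpenCV 4.12 (cv2) and the standard library are available. Lean on these libraries where they do the work, as an engineer would, in place of code of your own. Each camera call takes 0.05 s, during which the arm holds its last target. There are 200 camera calls.

TASK

The clinic is over: shut the two yellow sharps bins by pushing the upright grey lug on each white shutter lever with a fingertip. The bin with the red lid is full, so push its lever past the first click (temporary closure) right home to the final stop; the bin with the blue lid stays in service, so push its lever only into the first click and never beyond. Only push: do not pinch the lugs, lift the bins out of their holders or disturb anything else on the bench.

Things in the scene. Friction and masses are not known exactly. Their poses are not given: they have to be found in the camera images.
- holder_red: White open holder, 150 x 206 x 45 mm, fixed to the bench; in it stands the yellow sharps bin with the red lid (the full one). Origin under its centre. Axes: z up; +x points to the pivot side of the lid, -x to the lug side; y to the left when looking along x. The flat lid, 146 x 202 mm, is centred over the origin, its top 164 mm above the table; the round mouth in it is 46 mm wide.
- pivot_red (a point): Point where the pivot axis of the white shutter lever meets the top of the red lid, 164 mm above the table. Axes as its holder's. The lid reaches 128 mm from here towards -x, 18 mm towards +x and 101 mm each way in y. Nothing on the lid but the lug is more than 9 mm high.
- lug_red (a point): Centre of the top of the upright grey lug on the red bin's lever, 192 mm above the table and 98 mm from the pivot axis. The lug is 30 mm long along the lever, 14 mm thick and stands 24 mm over the shutter plate, whose top is 4 mm over the lid and which ends 92 mm from the pivot. Axes turn with the lever: -x from pivot to lug; +y is the way the lug is pushed to close.
- lever_red (a joint): Angle of the red bin's lever, rad: 0 open, 0.90 first click (a notch with play, 0.87 to 0.93), 1.30 final stop. Grows clockwise seen from above. In the axes at the pivot the lug lies 98 mm out along (-cos(q-0.65), sin(q-0.65)). Friction holds it anywhere (about 1 N at the lug to push); humps, 5 to 8 N, top at 0.81, 0.99 and 1.21: beyond a top it snaps on.
- bin_red (a joint): Height of the red-lidded bin above its seat in the holder, m: 0 is seated. It would lift straight up out of the holder, which must not happen. Seen on its lid's rim, beyond the lug: a white bar marks the lever's first click and a black bar its final stop.
- lugpush_red: The half of the red bin's lug that is pushed to close it (7 mm thick, its -y side). Origin on the pivot axis at the lid's top, -x along the lever to the lug.
- lugfar_red: The other half of the red bin's lug (7 mm thick, its +y side), same origin and axes. Fingers that press on both halves at once are pinching the lug.
- holder_blue: White open holder, 150 x 206 x 45 mm, fixed to the bench; in it stands the yellow sharps bin with the blue lid (still in use). Origin under its centre. Axes: z up; +x points to the pivot side of the lid, -x to the lug side; y to the left when looking along x. The flat lid, 146 x 202 mm, is centred over the origin, its top 164 mm above the table; the round mouth in it is 46 mm wide.
- pivot_blue (a point): Point where the pivot axis of the white shutter lever meets the top of the blue lid, 164 mm above the table. Axes as its holder's. The lid reaches 128 mm from here towards -x, 18 mm towards +x and 101 mm each way in y. Nothing on the lid but the lug is more than 9 mm high.
- lug_blue (a point): Centre of the top of the upright grey lug on the blue bin's lever, 192 mm above the table and 98 mm from the pivot axis. The lug is 30 mm long along the lever, 14 mm thick and stands 24 mm over the shutter plate, whose top is 4 mm over the lid and which ends 92 mm from the pivot. Axes turn with the lever: -x from pivot to lug; +y is the way the lug is pushed to close.
- lever_blue (a joint): Angle of the blue bin's lever, rad: 0 open, 0.90 first click (a notch with play, 0.87 to 0.93), 1.30 final stop. Grows clockwise seen from above. In the axes at the pivot the lug lies 98 mm out along (-cos(q-0.65), sin(q-0.65)). Friction holds it anywhere (about 1 N at the lug to push); humps, 5 to 8 N, top at 0.81, 0.99 and 1.21: beyond a top it snaps on.
- bin_blue (a joint): Height of the blue-lidded bin above its seat in the holder, m: 0 is seated. It would lift straight up out of the holder, which must not happen. Seen on its lid's rim, beyond the lug: a white bar marks the lever's first click and a black bar its final stop.
- lugpush_blue: The half of the blue bin's lug that is pushed to close it (7 mm thick, its -y side). Origin on the pivot axis at the lid's top, -x along the lever to the lug.
- lugfar_blue: The other half of the blue bin's lug (7 mm thick, its +y side), same origin and axes. Fingers that press on both halves at once are pinching the lug.
- tube_rack: White block rack fixed to the bench, 150 x 36 x 60 mm, one row of five holes along its x; origin under its centre. Leave alone.
- tube_lavender: Blood tube with lavender cap, 13 mm wide, 93 mm long, cap 17 mm wide, standing loose in the rack with its top 103 mm above the table; origin at its lower end. Leave alone.
- tube_sky: Blood tube with sky-blue cap, 13 mm wide, 93 mm long, cap 17 mm wide, standing loose in the rack with its top 103 mm above the table; origin at its lower end. Leave alone.
- tube_orange: Blood tube with orange cap, 13 mm wide, 93 mm long, cap 17 mm wide, standing loose in the rack with its top 103 mm above the table; origin at its lower end. Leave alone.
- sanitizer: Pump bottle, 60 mm wide and 164 mm high, loose; origin under its centre. Leave alone.
- swab_box: Open white box of swab sachets, 70 x 110 x 60 mm, loose; origin under its centre. Leave alone.
- steel_dish: Round steel dish, 128 mm wide and 32 mm high, loose; origin under its centre. Leave alone.
- cotton_jar: White jar with a steel cap, 76 mm wide and 115 mm high, loose; origin under its centre. Leave alone.

How it is judged:
By the outcome, as a careful person would: the job done as asked, in the order asked, and still so for the second after the job is handed in, with the robot touching nothing.
It also fails if it takes over 58 s, if anything falls off the work surface, if the arm or the gripper's body presses on something with over 40 N, if the wrist force passes 120 N, or if a joint passes its speed limit or range.

## Working session

There is one attempt and no reset: what is moved stays moved. The work goes in short steps, Python scripts to look and compute and a shell command to move; the robot and the scene stay as the last step left them, time stands still between calls to the robot, and variables do not carry over. Pictures are saved under pics/ and viewed, about 8 in all and at most 12, crops included, and the job is handed in when it is done.

```bash
mkdir -p pics; python3 - <<'E'
from station import *
import cv2,numpy as np
for n in("scene","top"):
    im=get_image(n)[:,:,::-1]
    cv2.imwrite(f"pics/{n}0.png",cv2.resize(im,(800,600),interpolation=cv2.INTER_CUBIC))
    c=calibration(n);print(n,{k:np.round(v,4).tolist() for k,v in c.items()}, (-np.array(c["R"]).T@c["t"]).round(3))
o=get_obs();print(o)
E
```

```text
scene {'vfov': 42.1451, 'cx': 254.8374, 'cy': 190.033, 'R': [[-0.1402, 0.99, 0.0169], [0.6866, 0.1095, -0.7188], [-0.7134, -0.0891, -0.695]], 't': [-0.0039, -0.3197, 1.7882]} [1.495 0.198 1.013]
top {'vfov': 56.891, 'cx': 251.7978, 'cy': 185.6848, 'R': [[-0.0059, -1.0, -0.0036], [-0.986, 0.0064, -0.1666], [0.1666, 0.0026, -0.986]], 't': [0.0764, 0.6051, 0.8987]} [0.447 0.07  0.987]
{'t': 0.1, 'q': array([ 1.04501127e+00,  5.33153218e-02,  1.61415626e+00, -2.80069741e-06,
        1.47598402e+00, -1.18984382e-01]), 'dq': array([-0.00085981, -0.00027392, -0.00350713, -0.00081557, -0.00042857,
        0.00165501]), 'effort': array([ 3.23730028e-04, -3.94905317e+01, -3.71362352e+01, -1.24669732e-04,
        3.98000659e-03, -4.16341709e-05]), 'tool_pos': array([0.24701195, 0.57352425, 0.23817102]), 'tool_rot': array([-6.34484666e-01, -3.07625329e+00,  2.77641490e-03]), 'contact_force': array([-0.33733022, -0.72759713, -0.001069  ]), 'wrist_torque': array([-0.03093802,  0.00742765, -0.02116029]), 'opening': 0.08550140484322437}
```

View pics/scene0.png

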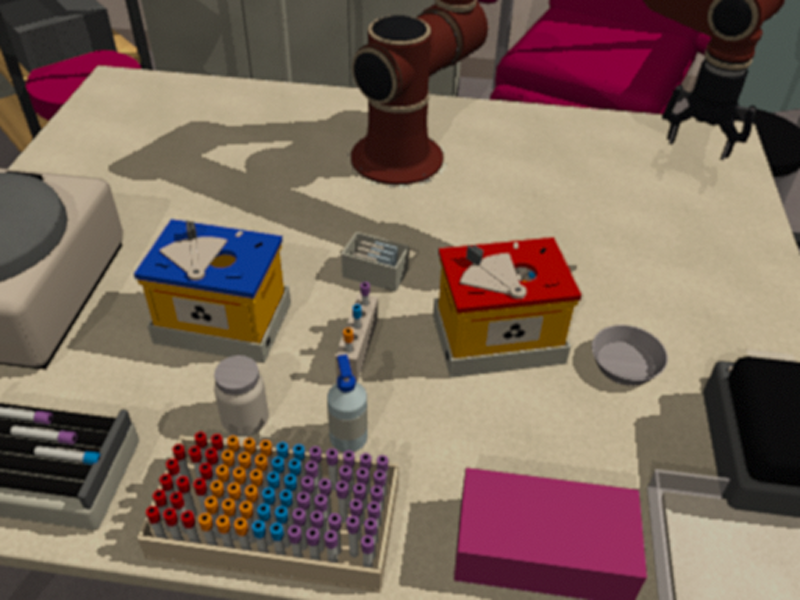

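View pics/top0.png

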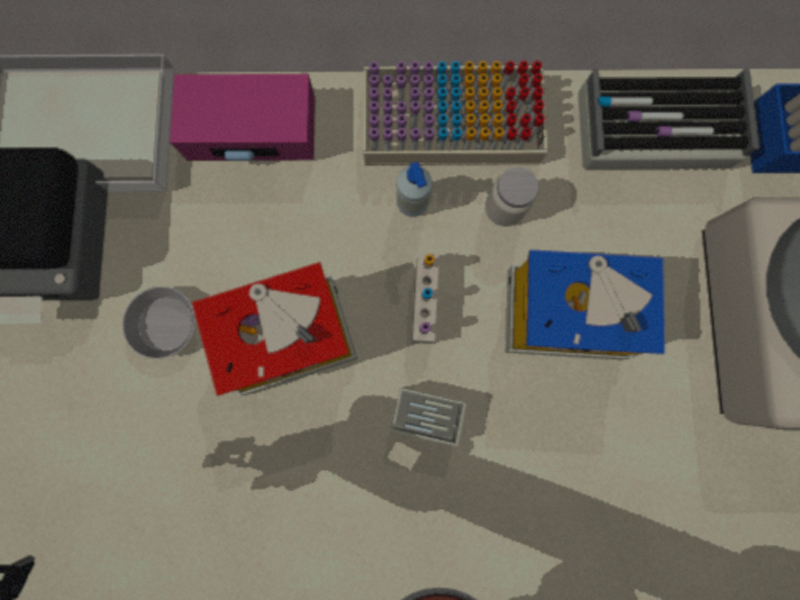

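The scene view shows the red bin at (510,300) and the blue bin at (210,285). In the top view the red lid's corners are near (195,300), (322,265), (354,352) and (217,391); the blue lid's are near (528,252), (663,256), (664,352) and (526,346). I'll enlarge both lids.

```bash
python3 - <<'E'
from station import *
import cv2,numpy as np
im=get_image("top")[:,:,::-1]
a=im[160:256,120:232];b=im[155:233,322:432]
f=lambda x:cv2.resize(x,None,fx=5,fy=5,interpolation=cv2.INTER_CUBIC)
A=f(a);B=f(b)
out=np.zeros((480,1110+0,3),np.uint8)
cv2.imwrite("pics/r1.png",f(a));cv2.imwrite("pics/b1.png",f(b))
E
cat > h.py <<'E'
from station import *
import numpy as np
def ray(n,u,v,z):
    c=calibration(n);R=np.array(c["R"]);t=np.array(c["t"]);f=192/np.tan(np.radians(c["vfov"]/2))
    d=R.T@np.array([(u-c["cx"])/f,(v-c["cy"])/f,1]);o=-R.T@t
    return o+d*(z-o[2])/d[2]
def proj(n,X):
    c=calibration(n);R=np.array(c["R"]);f=192/np.tan(np.radians(c["vfov"]/2))
    p=R@np.array(X)+c["t"];return np.array([c["cx"]+f*p[0]/p[2],c["cy"]+f*p[1]/p[2]])
E
```

```text
(no output)
```

View pics/r1.png

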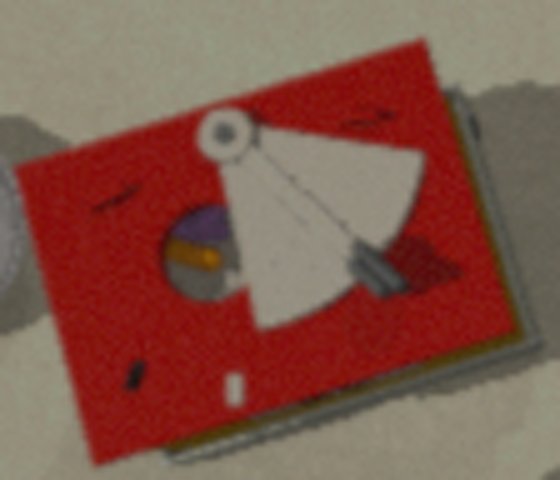

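View pics/b1.png

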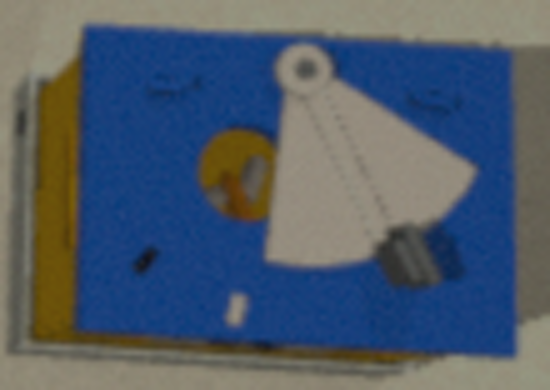

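The red crop shows lid corners at (17,165), (425,38), (522,333) and (95,465), the pivot at (224,133) and the lug top at about (380,268). The blue crop shows corners at (83,25), (512,48), (515,355) and (77,328), the pivot at (305,68) and the lug at about (412,256).

```bash
cat >> h.py <<'E'
from scipy.optimize import least_squares
D={"red":((120,160),[(17,165),(425,38),(522,333),(95,465)],(224,133),(380,268)),"blue":((322,155),[(83,25),(512,48),(515,355),(77,328)],(305,68),(412,256))}
def fit(k):
    o,C,p,l=D[k]; px=[ray("top",o[0]+(u+.5)/5-.5,o[1]+(v+.5)/5-.5,.164)[:2] for u,v in C]
    pv=ray("top",o[0]+p[0]/5-.4,o[1]+p[1]/5-.4,.172)[:2]; lg=ray("top",o[0]+l[0]/5-.4,o[1]+l[1]/5-.4,.192)[:2]
    M=np.array([(.073,.101),(.073,-.101),(-.073,-.101),(-.073,.101)])
    def w(s,m): c,n=np.cos(s[2]),np.sin(s[2]); return np.array([[c,-n],[n,c]])@m+s[:2]
    r=least_squares(lambda s:np.concatenate([w(s,m)-q for m,q in zip(M,px)]+[w(s,np.array([.055,0]))-pv]),[.5,0,0])
    return r,w,pv,lg
E
python3 - <<'E'
from h import *
for k in D:
    r,w,pv,lg=fit(k);s=r.x;P=w(s,np.array([.055,0]));d=lg-P;c,n=np.cos(s[2]),np.sin(s[2])
    dl=np.array([[c,n],[-n,c]])@d
    print(k,s.round(4),"resid mm",(r.fun*1e3).round(1),"pivot",P.round(4),pv.round(4),"lug",lg.round(4),np.hypot(*d).round(4),"q",np.arctan2(dl[1],-dl[0])+.65)
E
```

```text
red [0.5323 0.2576 0.3053] resid mm [-0.4  0.7  0.5 -1.   1.1  2.3 -0.8  0.1 -0.5 -2.1] pivot [0.5847 0.2742] [0.5852 0.2763] lug [0.5198 0.1989] 0.0994 q 0.09594795600782569
blue [ 0.5696 -0.2306 -0.0679] resid mm [ 1.2 -0.8  0.1  0.8 -0.5 -0.5 -0.5 -0.4 -0.2  0.9] pivot [ 0.6245 -0.2343] [ 0.6247 -0.2352] lug [ 0.5336 -0.27  ] 0.0977 q 0.20815207616076775
```

```bash
cat >> h.py <<'E'
from scipy.spatial.transform import Rotation as Ro
def face(k,q,gap,r=.098,half=.011):
    """TCP xy and heading with the +x finger face 'gap' short of the lug's push side at lever angle q"""
    s=fit(k)[0].x; a=q-.65; c,n=np.cos(s[2]),np.sin(s[2]); W=np.array([[c,-n],[n,c]])
    P=s[:2]+W@[.055,0]; u=W@[-np.cos(a),np.sin(a)]; p=W@[np.sin(a),np.cos(a)]
    return P+r*u-(.007+half+gap)*p, np.arctan2(p[1],p[0])
def row(xy,z,h):
    o=get_obs();R=Ro.from_rotvec(o["tool_rot"])
    T=Ro.from_matrix(np.array([[np.cos(h),np.sin(h),0],[np.sin(h),-np.cos(h),0],[0,0,-1]]))
    d=R.inv().apply(np.r_[xy,z]-o["tool_pos"])*100
    return d.round(2).tolist()+(R.inv()*T).as_rotvec().round(3).tolist()
E
python3 - <<'E'
from h import *
xy,h=face("red",.1,.02);print(xy,h,row(xy,.238,h))
E
```

```text
[0.54912441 0.17528495] 2.426145718553731 [-43.5, -24.62, 0.06, -0.002, 0.0, 0.309]
```

```bash
R='[-43.5,-24.6,0,0,0,0.309,255]'; python3 -m jog '[[-43.5,-24.6,0,0,0,0.309,255],[-43.5,-24.6,0,0,0,0.309,255],[-43.5,-24.6,0,0,0,0.309,255],[-43.5,-24.6,0,0,0,0.309,255],[-43.5,-24.6,0,0,0,0.309,255],[-43.5,-24.6,0,0,0,0.309,255],[-43.5,-24.6,0,0,0,0.309,255],[-43.5,-24.6,0,0,0,0.309,255]]' 20
python3 - <<'E'
from h import *
xy,h=face("red",.1,.02);print(row(xy,.238,h),get_obs())
E
```

```text
t: 0.82
tool_pos: [0.4492, 0.3065, 0.2387]
tool_rot: [-1.1, -2.942, 0.003]
contact_force: [1.3, 0.4, 0.4]
opening: -0.0003
[-16.14, -3.35, 0.08, -0.002, 0.0, -0.0] {'t': 0.8167, 'q': array([ 4.62235730e-01, -1.40517712e-01,  1.80110484e+00, -8.69333645e-04,
        1.48238723e+00, -3.92888911e-01]), 'dq': array([-9.16902553e-01,  2.26503749e-02, -1.92121127e-02, -7.67074283e-04,
       -1.00573832e-02, -9.07458374e-01]), 'effort': array([ 4.72192168e+00, -3.20409429e+01, -3.62824237e+01, -3.45408311e-02,
        2.08233939e-01,  7.52737373e-01]), 'tool_pos': array([0.44924261, 0.30646604, 0.23869327]), 'tool_rot': array([-1.10011396e+00, -2.94234656e+00,  2.51455975e-03]), 'contact_force': array([1.32523038, 0.39163354, 0.37590055]), 'wrist_torque': array([-0.02325086, -0.08005754, -0.08796005]), 'opening': -0.00025980051477165713}
```

```bash
python3 -m jog '[[-16.1,-3.35,0,0,0,0,255],[-16.1,-3.35,0,0,0,0,255],[-16.1,-3.35,0,0,0,0,255],[-16.1,-3.35,0,0,0,0,255],[-16.1,-3.35,0,0,0,0,255],[-16.1,-3.35,0,0,0,0,255],[-16.1,-3.35,0,0,0,0,255],[-16.1,-3.35,2,0,0,0,255]]'
python3 - <<'E'
from h import *
import cv2
xy,h=face("red",.1,.02);print(row(xy,.19,h))
i=get_image("scene")[120:250,260:400,::-1];cv2.imwrite("pics/s2.png",cv2.resize(i,None,fx=4,fy=4,interpolation=cv2.INTER_CUBIC))
o=get_obs()["tool_pos"]
for dz in(0,-.008,-.021):print(dz,((proj("scene",o+[0,0,dz])-[260,120])*4).round())
E
```

```text
t: 1.48
tool_pos: [0.5505, 0.177, 0.2231]
tool_rot: [1.096, 2.938, 0.004]
contact_force: [1.0, 1.4, 0.6]
opening: 0.0002
[0.0, -0.24, 3.31, 0.005, 0.005, 0.001]
0 [138. 151.]
-0.008 [137. 161.]
-0.021 [135. 177.]
```

View pics/s2.png

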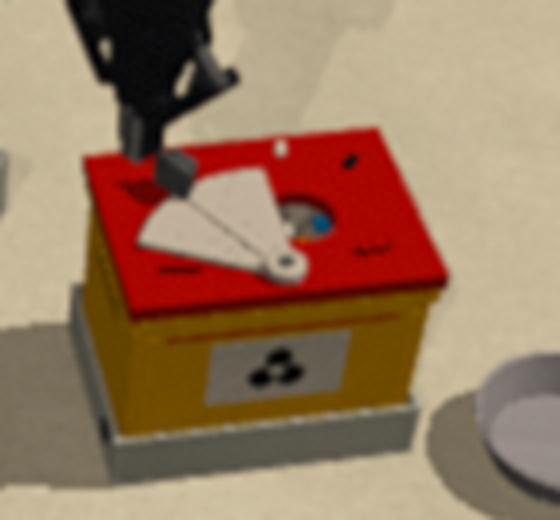

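The closed fingertips sit at about (138,157), which matches 8 mm ahead of the TCP. They are on the lug's (175,170) pushing side. Next I go down.

```bash
python3 -m jog '[[0,-0.2,2,0,0,0,255],[0,-0.2,3.5,0,0,0,255],[0,-0.2,3.5,0,0,0,255],[0,-0.2,3.5,0,0,0,255]]'
python3 - <<'E'
from h import *
for q in (.1,.25,.45,.65,.85,1.0):
    xy,h=face("red",q,0);print(q,row(xy,.187,h))
E
```

```text
t: 1.87
tool_pos: [0.5443, 0.1761, 0.1799]
tool_rot: [-1.093, -2.94, 0.006]
contact_force: [0.7, -0.1, 0.1]
opening: 0.0003
0.1 [1.58, 0.26, -0.7, -0.005, -0.003, 0.004]
0.25 [3.06, 0.1, -0.7, -0.006, -0.003, 0.154]
0.45 [5.05, 0.25, -0.69, -0.006, -0.002, 0.354]
0.65 [6.97, 0.78, -0.69, -0.006, -0.002, 0.554]
0.85 [8.74, 1.69, -0.69, -0.006, -0.001, 0.754]
1.0 [9.93, 2.59, -0.69, -0.007, -0.001, 0.904]
```

```bash
python3 -m jog '[[0,0.2,-0.7,0,0,0,255],[1.6,0.2,-0.7,0,0,0,255],[2.3,0.15,-0.7,0,0,0.08,255],[3.06,0.1,-0.7,0,0,0.154,255],[4.05,0.15,-0.7,0,0,0.254,255],[5.05,0.25,-0.7,0,0,0.354,255],[6.0,0.5,-0.7,0,0,0.454,255],[6.97,0.78,-0.7,0,0,0.554,255]]'
python3 - <<'E'
from h import *
print(get_obs()["contact_force"])
for q in (.65,.75,.85,.95,1.05,1.15,1.25,1.3,1.33):
    xy,h=face("red",q,0);print(q,row(xy,.187,h))
E
```

```text
t: 2.53
tool_pos: [0.4968, 0.2287, 0.1895]
tool_rot: [-1.863, -2.528, 0.003]
contact_force: [1.8, -1.0, -0.2]
opening: -0.0004
[ 1.79271354 -0.96657034 -0.19017879]
0.65 [-0.11, -0.05, 0.25, -0.002, 0.0, -0.005]
0.75 [0.88, -0.18, 0.25, -0.002, 0.001, 0.095]
0.85 [1.87, -0.22, 0.25, -0.002, 0.001, 0.195]
0.95 [2.87, -0.16, 0.25, -0.002, 0.001, 0.295]
1.05 [3.85, 0.0, 0.25, -0.002, 0.001, 0.395]
1.15 [4.81, 0.26, 0.25, -0.002, 0.001, 0.495]
1.25 [5.74, 0.62, 0.25, -0.002, 0.001, 0.595]
1.3 [6.19, 0.83, 0.25, -0.002, 0.001, 0.645]
1.33 [6.46, 0.97, 0.25, -0.002, 0.001, 0.675]
```

```bash
python3 -m jog '[[0.9,-0.18,0.2,0,0,0.095,255],[1.87,-0.22,0.2,0,0,0.195,255],[2.87,-0.16,0.2,0,0,0.295,255],[3.85,0,0.2,0,0,0.395,255],[4.81,0.26,0.2,0,0,0.495,255],[5.4,0.45,0.2,0,0,0.55,255],[5.74,0.62,0.2,0,0,0.595,255],[6.1,0.8,0.2,0,0,0.63,255]]'
python3 - <<'E'
from h import *
import cv2
print(get_obs()["contact_force"])
for q in (1.25,1.3,1.33):
    xy,h=face("red",q,0);print(q,row(xy,.187,h))
i=get_image("scene")[120:250,260:400,::-1];cv2.imwrite("pics/s3.png",cv2.resize(i,None,fx=4,fy=4,interpolation=cv2.INTER_CUBIC))
E
```

```text
t: 3.2
tool_pos: [0.4862, 0.2905, 0.1896]
tool_rot: [2.556, 1.825, -0.0]
contact_force: [-0.1, -1.2, -0.6]
opening: -0.0002
[-0.14573733 -1.18730854 -0.56439048]
1.25 [-0.5, 0.12, 0.26, 0.0, 0.0, -0.036]
1.3 [-0.01, 0.02, 0.26, 0.0, 0.0, 0.014]
1.33 [0.29, -0.03, 0.26, 0.0, 0.0, 0.044]
```

View pics/s3.png

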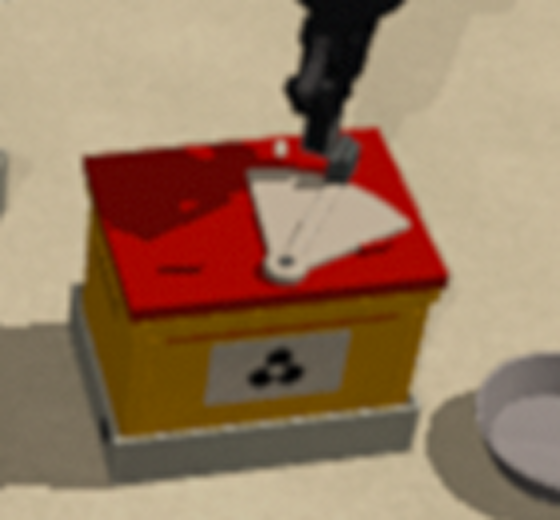

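The lug at (340,158) now hides the black bar, and the mouth is covered. I'll press on a little to feel the stop.

```bash
python3 -m jog '[[0.2,0,0.2,0,0,0.02,255],[0.3,0,0.2,0,0,0.02,255],[0.4,0,0.2,0,0,0.02,255],[0.4,0,0.2,0,0,0.02,255]]'
```

```text
t: 3.58
tool_pos: [0.4865, 0.2921, 0.1892]
tool_rot: [2.57, 1.797, -0.01]
contact_force: [-5.6, -12.3, 6.0]
opening: -0.0005
```

At about 13 N the lever moved no further, so this is the final stop. I back off and lift.

```bash
python3 - <<'E'
from h import *
xy,h=face("red",1.3,0);print("stop offset",row(xy,.187,h))
E
python3 -m jog '[[-1,0,0,0,0,0,255],[-2,0,0,0,0,0,255],[-2,0,-3,0,0,0,255],[-2,0,-6,0,0,0,255],[-2,0,-6,0,0,0,255]]'
python3 - <<'E'
from h import *
xy,h=face("blue",.2,.022);print(xy,row(xy,.25,h))
E
```

```text
stop offset [-0.16, 0.05, 0.22, 0.001, 0.008, -0.006]
t: 4.0
tool_pos: [0.4821, 0.2749, 0.2574]
tool_rot: [2.568, 1.797, 0.01]
contact_force: [1.4, 1.3, 1.3]
opening: -0.0001
[ 0.54848495 -0.30796808] [-52.49, 26.2, 0.96, 0.01, 0.003, -0.732]
```

```bash
python3 -m jog '[[-52.5,26.2,0.7,0,0,-0.73,255],[-52.5,26.2,0.7,0,0,-0.73,255],[-52.5,26.2,0.7,0,0,-0.73,255],[-52.5,26.2,0.7,0,0,-0.73,255],[-52.5,26.2,0.7,0,0,-0.73,255],[-52.5,26.2,0.7,0,0,-0.73,255],[-52.5,26.2,0.7,0,0,-0.73,255],[-52.5,26.2,0.7,0,0,-0.73,255]]'
python3 - <<'E'
from h import *
import cv2
i=get_image("top")[160:256,120:232,::-1];cv2.imwrite("pics/r4.png",cv2.resize(i,None,fx=5,fy=5,interpolation=cv2.INTER_CUBIC))
xy,h=face("blue",.2,.022);print(xy,row(xy,.25,h))
E
```

```text
t: 4.67
tool_pos: [0.5161, -0.0322, 0.2522]
tool_rot: [1.751, 2.594, 0.008]
contact_force: [0.4, -0.2, 0.4]
opening: -0.0004
[ 0.54848495 -0.30796808] [-26.18, -6.89, 0.49, 0.008, 0.012, -0.007]
```

View pics/r4.png

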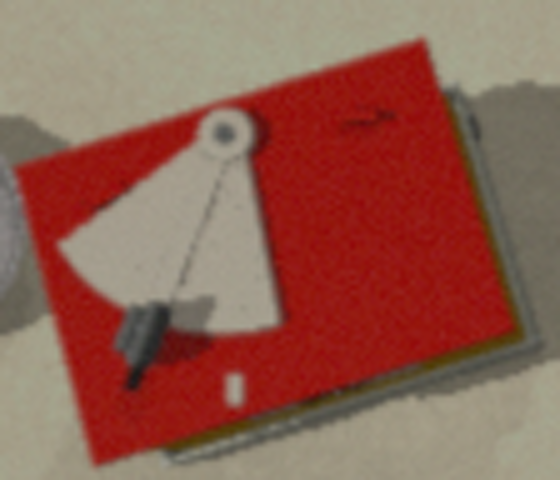

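The red lug, at about (145,335), lines up with the black bar at (135,375), and the bin has not moved. Now the blue bin.

```bash
python3 -m jog '[[-26.2,-6.9,0.5,0,0,0,255],[-26.2,-6.9,0.5,0,0,0,255],[-26.2,-6.9,0.5,0,0,0,255],[-26.2,-6.9,0.5,0,0,0,255],[-26.2,-6.9,0.5,0,0,0,255],[-26.2,-6.9,0.5,0,0,0,255],[-26.2,-6.9,0.5,0,0,0,255],[-26.2,-6.9,0.5,0,0,0,255]]'
python3 - <<'E'
from h import *
import cv2
xy,h=face("blue",.2,.022);print(row(xy,.188,h))
i=get_image("scene")[110:230,70:210,::-1];cv2.imwrite("pics/s5.png",cv2.resize(i,None,fx=4,fy=4,interpolation=cv2.INTER_CUBIC))
E
```

```text
t: 5.38
tool_pos: [0.5482, -0.3129, 0.2502]
tool_rot: [1.765, 2.578, -0.002]
contact_force: [-0.4, 1.2, -0.1]
opening: -0.0001
[0.55, 0.15, 6.22, 0.009, 0.015, -0.012]
```

View pics/s5.png

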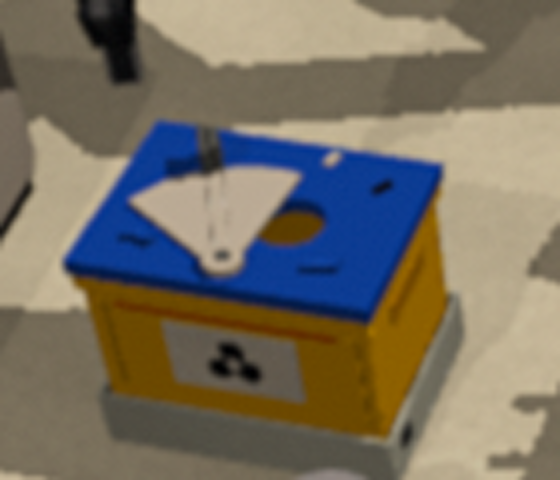

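The tool hangs clear at (123,80), on the pushing side of the blue lug at (208,148). I go down.

```bash
python3 -m jog '[[0.5,0.15,3,0,0,0,255],[0.5,0.15,5.5,0,0,0,255],[0.5,0.15,6.2,0,0,0,255],[0.5,0.15,6.2,0,0,0,255],[0.5,0.15,6.2,0,0,0,255]]'
python3 - <<'E'
from h import *
for q in (.2,.3,.4,.5,.6,.7):
    xy,h=face("blue",q,0);print(q,row(xy,.188,h))
E
```

```text
t: 5.85
tool_pos: [0.5489, -0.3048, 0.1889]
tool_rot: [1.763, 2.581, 0.001]
contact_force: [0.0, -0.5, 0.6]
opening: 0.0003
0.2 [1.92, -0.18, 0.06, 0.01, 0.013, -0.01]
0.3 [2.9, -0.32, 0.05, 0.01, 0.013, 0.09]
0.4 [3.9, -0.36, 0.03, 0.011, 0.012, 0.19]
0.5 [4.89, -0.3, 0.02, 0.012, 0.012, 0.29]
0.6 [5.88, -0.14, 0.01, 0.012, 0.011, 0.39]
0.7 [6.84, 0.11, -0.0, 0.013, 0.01, 0.49]
```

```bash
python3 -m jog '[[1,-0.1,0,0,0,0,255],[1.92,-0.18,0,0,0,0,255],[2.9,-0.32,0,0,0,0.09,255],[3.9,-0.36,0,0,0,0.19,255],[4.89,-0.3,0,0,0,0.29,255],[5.88,-0.14,0,0,0,0.39,255],[6.4,0,0,0,0,0.44,255],[6.4,0,0,0,0,0.44,255]]'
python3 - <<'E'
from h import *
for q in (.65,.7,.75,.8,.84,.87):
    xy,h=face("blue",q,0);print(q,row(xy,.188,h))
E
```

```text
t: 6.52
tool_pos: [0.526, -0.2439, 0.19]
tool_rot: [2.281, 2.133, 0.008]
contact_force: [0.1, 0.1, 0.7]
opening: 0.0004
0.65 [-0.17, -0.04, 0.2, 0.017, 0.009, 0.001]
0.7 [0.32, -0.12, 0.19, 0.017, 0.008, 0.051]
0.75 [0.82, -0.17, 0.19, 0.018, 0.008, 0.101]
0.8 [1.32, -0.2, 0.18, 0.018, 0.007, 0.151]
0.84 [1.71, -0.2, 0.18, 0.018, 0.007, 0.191]
0.87 [2.01, -0.19, 0.18, 0.018, 0.007, 0.221]
```

```bash
for x in 1; do python3 -m jog '[[0.3,-0.12,0.15,0,0,0.05,255],[0.6,-0.16,0.15,0,0,0.08,255],[0.9,-0.18,0.15,0,0,0.11,255],[1.1,-0.2,0.15,0,0,0.13,255],[1.1,-0.2,0.15,0,0,0.13,255]]'; done
python3 - <<'E'
from h import *
for q in (.78,.8,.84,.87):
    xy,h=face("blue",q,0);print(q,row(xy,.188,h))
E
```

```text
t: 6.93
tool_pos: [0.5251, -0.2334, 0.19]
tool_rot: [2.411, 1.98, 0.01]
contact_force: [-0.3, -2.0, 1.8]
opening: 0.0001
0.78 [0.07, -0.04, 0.2, 0.021, 0.008, 0.002]
0.8 [0.27, -0.08, 0.2, 0.021, 0.008, 0.022]
0.84 [0.66, -0.13, 0.2, 0.021, 0.008, 0.062]
0.87 [0.96, -0.16, 0.19, 0.021, 0.008, 0.092]
```

```bash
python3 -m jog '[[0.15,-0.05,0.1,0,0,0.02,255],[0.3,-0.08,0.1,0,0,0.03,255],[0.4,-0.1,0.1,0,0,0.04,255],[0.4,-0.1,0.1,0,0,0.04,255]]'
python3 - <<'E'
from h import *
import cv2
for q in (.8,.84,.87):
    xy,h=face("blue",q,0);print(q,row(xy,.188,h))
i=get_image("scene")[110:230,70:210,::-1];cv2.imwrite("pics/s6.png",cv2.resize(i,None,fx=4,fy=4,interpolation=cv2.INTER_CUBIC))
E
```

```text
t: 7.27
tool_pos: [0.525, -0.2287, 0.1891]
tool_rot: [2.451, 1.932, 0.012]
contact_force: [0.5, -0.3, 0.3]
opening: -0.0004
0.8 [-0.2, 0.04, 0.11, 0.021, 0.007, -0.018]
0.84 [0.19, -0.03, 0.11, 0.021, 0.006, 0.022]
0.87 [0.49, -0.07, 0.1, 0.021, 0.006, 0.052]
```

View pics/s6.png

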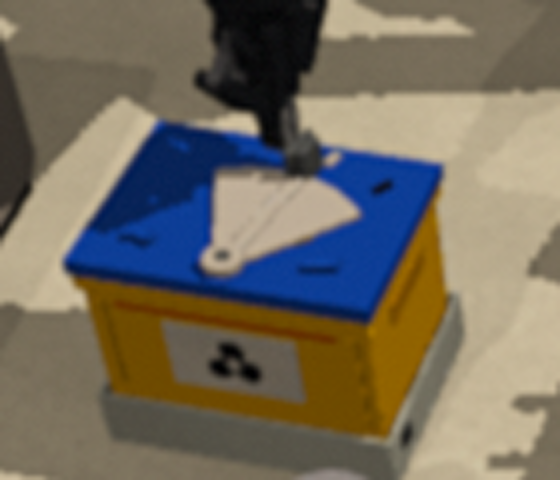

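The lug at (305,155) is next to the white bar at (333,158). The force dropped from 2 N to about zero as the tool passed 0.82, so the lever has probably snapped into the click. I advance 3 mm more (to 0.85) to confirm, then retreat.

```bash
python3 -m jog '[[0.15,0,0,0,0,0.02,255],[0.28,-0.03,0,0,0,0.03,255],[0.28,-0.03,0,0,0,0.03,255]]'; python3 -m jog '[[-1,0,0,0,0,0,255],[-2,0,0,0,0,0,255],[-2,0,-3,0,0,0,255],[-2,0,-6,0,0,0,255],[-6,0,-8,0,0,0,255],[-10,0,-8,0,0,0,255],[-14,0,-8,0,0,0,255],[-14,0,-8,0,0,0,255]]'
python3 - <<'E'
from h import *
import cv2
i=get_image("top")[155:233,322:432,::-1];cv2.imwrite("pics/b7.png",cv2.resize(i,None,fx=6,fy=6,interpolation=cv2.INTER_CUBIC))
s=fit("blue")[0].x
for q in (.81,.87,.9,.93,.99,1.3):
    p,h=face("blue",q,-.018,r=.098); print(q,((proj("top",np.r_[p,.192])-[322,155])*6+2.5).round(1))
E
```

```text
t: 7.57
tool_pos: [0.5252, -0.2254, 0.1885]
tool_rot: [2.481, 1.896, 0.012]
contact_force: [0.3, -0.3, 0.0]
opening: 0.0001
t: 8.23
tool_pos: [0.4845, -0.3663, 0.2699]
tool_rot: [2.485, 1.886, 0.008]
contact_force: [-0.7, -0.1, -0.6]
opening: 0.0
0.81 [341.  320.3]
0.87 [325.6 316.5]
0.9 [317.9 314.2]
0.93 [310.3 311.7]
0.99 [295.4 306. ]
1.3 [224.7 263.7]
```

View pics/b7.png

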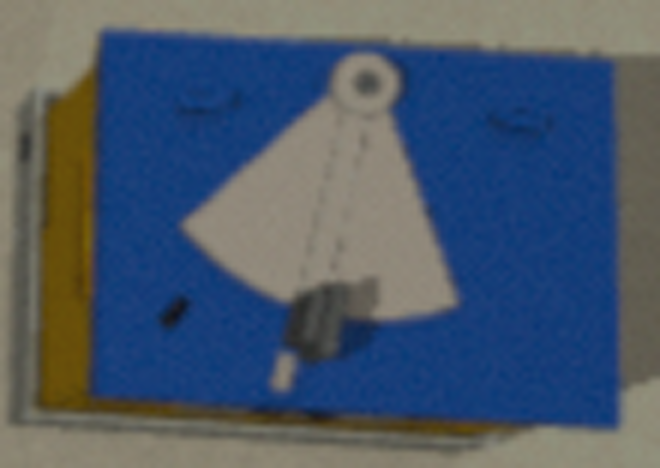

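```bash
python3 -c "
from station import *
print(get_obs()['contact_force'],get_obs()['dq'].round(3));print(finish_job())"
```

```text
[ 0.32983589  1.09197282 -0.30570835] [ 0.059 -0.016  0.035  0.028  0.012  0.02 ]
the job is handed in; nothing more can be done
None
```

Both bins are shut as asked, red first and then blue. I pushed only on the closing side of each lug with the closed fingertips, and handed the job in at about 8.3 s.

- **Red bin:** I pushed the lever past the first click to the final stop. It held at about 13 N there, with the finger within 2 mm of where 1.30 rad should be. The picture afterwards shows the lug in line with the black bar and the bin unmoved.
- **Blue bin:** I pushed the lever just over the first hump, and the force dropped from 2 N to about zero. The finger then advanced to 0.85 rad without touching the lug, so the lever had snapped into the click. The last picture has the lug where about 0.90 rad should appear (about 318,322 against a predicted 318,314). It looks slightly to the side of the white bar, which I put down to viewing angle and did not work out.
- **Everything else:** The highest force I read was about 15 N, and nothing showed in the checks as lifted or moved. I did not take a final picture of the whole bench. At hand-in the gripper was clear of both bins.

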